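# Clamp the well plate and hold the contact probe on the block's red spot

### The arm

A 6-joint arm with a two-finger parallel gripper is mounted at the origin on the work surface. World frame = base frame: x ahead of the robot, y to its left, z up, the work surface at z = 0. Lengths are in mm, angles in rad, forces in N, time in s.
With the tool pointing down it reaches from about 400 to 925 mm from the base axis. Payload 12.5 kg.
Tool frame: the origin (TCP) lies between the finger pads; the fingertips stand 22 mm ahead of it and the grasp point (between the pads) lies 3 mm ahead of it; z points along the fingers, y is the line along which they close (so a half turn about z gives the same grasp; the last joint's range is limited). The gripper opens to 95 mm and grips with 3 to 60 N. Pads are 20 mm wide; open, the fingers measure 119 mm over their backs; the gripper's body (75 mm by 180 mm) begins 59 mm behind the grasp point.
Start: joints at [-1.417, 0.491, 1.559, -0, 1.092, -0.106], TCP at [160.577, -604.036, 236.661] pointing down, gripper open.
Joint ranges: [-3.1, 3.1], [-0.84, 2.19], [0.05, 2.79], [-1.13, 4.28], [0.06, 2.93], [-2.69, 2.69]. Speed limits (rad/s): [2.22, 2.22, 2.79, 3.14, 3.14, 3.14].

### API

Orientations are given as a rotation vector (axis times angle).
In Python, from workcell import r, eyes, ticket gives the robot as it stands.
- The arm moves only by the shell command python3 -m handwheel 'ROWS' [OPENING]. ROWS is JSON, a list of rows, each a list of 6 numbers: the shift along the world's x, y, z in cm, then the turn, a rotation vector about the world's x, y, z in degrees. In form: [[tx, ty, tz, wx, wy, wz], ...]. A call has 1 to 12 rows; each row shifts and turns the commanded pose from where the row before left it; what a row does not reach is not made up. A row lasts 1/12 s, in which the tool goes at most 41.7 mm and 7.16 degrees, less where a joint would pass 70% of its speed; a pose out of reach is approached as far as the arm can. A call is refused whole if a number of a shift passes 4.17 or a number of a turn 7.16, either way. A call with a gripper value outside its range is refused whole. OPENING is the opening, from -1 (shut) to 1 (fully open), set as the call begins (- or left out, the last holds). The fingers move at their own pace and stop on an object; the grip force is fixed at half the most. Time passes only in rows, so rows that do not move let the fingers close. It gives the time, the measured TCP pose, the force, the opening and the grip force at its end, in the units of the state.
- r.read_state(): the state, without advancing time (a new reading comes with each control period).
- eyes.get_image(name): name is "scene" or "side" or "wrist"; returns a dict with "color" (420x560x3 uint8, red, green, blue), "camera_matrix" (3x3 intrinsics, pixels), "rvec" (rotation vector, rad) and "tvec" (3), from world to camera coordinates, as OpenCV has them. Camera axes: x right, y down, z forward; pixel columns grow to the right and rows downward; lengths in mm; the calibration is good to about 2 mm. A picture is of the moment at which its call begins. There is no depth.
- ticket.job_done(): hands the job in; it is judged then, once.
The state is a dict: "time_s": time; "q": joint angles; "joint_vel": joint speeds; "joint_torque": joint torques, N m; "tcp_pos": TCP position; "tool_rot": TCP orientation; "ft_force": force on the tool from outside, world axes, zero at the start; "wrist_torque": the same for the moment, N m; "grip_width": finger opening in mm; "grip_force": force on a finger pad.
Only numpy, scipy, OpenCV 4.12 (cv2) and the standard library are available. Lean on these libraries where they do the work, as an engineer would, in place of code of your own. Each camera call takes 0.05 s, during which the arm holds its last target. There are 200 camera calls.

### The job

Swing the retaining bar across the well plate until it is fully home in its green catch on the block, then take the yellow contact probe out of its stand and hold it upright with its copper tip inside the red ring on the block, pressing lightly so that the sprung tip goes in about halfway (roughly 2.4 newtons; never more than 12). Finish while still holding the probe there, pressed and still, with the bar closed; do not put the probe down or let go. Leave the well plate seated in the block and the other things on the bench where they are, and never lay the probe over.

Things in the scene. Friction and masses are not known exactly. Their poses are not given: they have to be found in the camera images.
- block: Aluminium plate block, fixed to the bench (place and yaw vary). Origin: on the bench under the centre of its plate recess. It spans x -68 to +68, y -135 to +105 mm in its own frame; its top rim is 45 mm above the bench. The recess (floor 35 mm above the bench) holds the well plate. Green C-shaped catch at x -58, y -3 mm, 73 mm high, open towards the block's +y.
- bar (a joint): Angle of the steel retaining bar about its vertical pivot, rad: 0 = fully home in the catch (hard stop; the bar then points along the block's -x), grows as the bar swings open, the free end going towards the block's +y, to 1.7. A friction hinge (about 0.06 N m, so about 1 N at the knob): it stays where it is left, and no spring helps it home. Starts between 0.7 and 1.5.
- bar_pivot (a point): Point on the bar's vertical pivot axis, at the block's x +57, y 0, 58 mm above the bench. The bar is 14 mm wide, 8 mm thick (54 to 62 mm above the bench) and reaches 116 mm from the pivot.
- bar_knob (a point): Middle of the upright orange knob on the bar, 80 mm from the pivot: a round post 14 mm in diameter, from the bar's top face (62 mm above the bench) to 96 mm; this point is 79 mm above the bench. With the bar at angle q it lies at the block's x = 57 - 80 cos q, y = 80 sin q mm.
- plate: Loose 24-well plate, 85.5 x 127.5 x 14.5 mm, 90 g, lying in the block's recess with 3 mm play all told, top 49.5 mm above the bench. Origin: centre of its underside; long side along its y.
- red_spot: Fixed round pad with a red ring (outer diameter 30 mm, white centre 15 mm across), on the block's right apron at the block's x -35, y -100 mm, 4 mm high. Origin at the centre of its underside. (A blue-ringed pad at x +35, y -100 mm is not the one.)
- red_spot_center (a point): Centre of the red-ringed pad's top face, 49 mm above the bench; the face is level.
- stand: White probe stand, fixed block 74 x 74 x 90 mm (on a 94 x 94 x 10 mm foot), with one vertical through hole 18 mm wide in the middle of its top. Origin: centre of its underside. Left or right of the block.
- probe: Loose probe upright in the stand, 0.12 kg (varies). Origin: centre of the handle's underside, resting on the stand's top 90 mm above the bench; z up. Yellow square handle 24 x 24 mm, z 0 to +80 mm (faces square to its x, y); steel barrel 14 mm in diameter, z 0 to -50 mm; copper sprung tip to z -73 mm. Lift it 75 mm to clear the stand.
- tip (a joint): How far the sprung tip of the probe is pushed in, m: 0 free, 0.012 fully in. Spring 400 N/m, so 0.006 is 2.4 N and 0.012 is 4.8 N, beyond which the probe is rigid.
- probe_point (a point): The very end of the copper tip (8 mm in diameter, rounded), 73 mm below the probe's origin along its axis when free.
- rack: Bystander: magenta tube rack, 85 x 105 x 55 mm with tubes standing 18 mm proud; origin centre of underside. On the side of the block away from the stand.
- tipbox: Bystander: navy box with pale yellow top, 85 x 120 x 64 mm, beyond the block; origin centre of underside.
- trough: Bystander: open white trough 75 x 130 x 35 mm beyond the block; origin centre of underside.
- spare_plate: Bystander: a second, brownish well plate lying on the bench beyond the block, 85.5 x 127.5 x 14.5 mm; origin centre of underside.
- bottle: Bystander: amber bottle with a white cap, 70 mm in diameter, 150 mm high; origin centre of underside.
- pipette: Bystander: cream multichannel pipette lying on the bench, about 265 x 105 x 26 mm; origin on the bench under its middle.
Not all that is in view belongs to the job. Leave any black or turquoise look-alike of the stand alone.

How it is judged:
By the outcome, as a careful person would: the job done as asked, in the order asked, and still so for the second after the job is handed in, while the arm keeps its last pose, push and grip.
It also fails if it takes over 64 s, if anything falls off the work surface, if the arm or the gripper's body presses on something with over 40 N, if the wrist force passes 120 N, or if a joint passes its speed limit or range.

## Working session

There is one attempt and no reset: what is moved stays moved. The work goes in short steps, Python scripts to look and compute and a shell command to move; the robot and the scene stay as the last step left them, time stands still between calls to the robot, and variables do not carry over. Pictures are saved under pics/ and viewed, at most 10 in all, crops included, and the job is handed in when it is done.

```bash
mkdir -p pics; ls; python3 - <<'E'
from workcell import r,eyes
import cv2,pickle
d={}
for n in ["scene","side","wrist"]:
    d[n]=eyes.get_image(n); 
    cv2.imwrite(f"pics/{n}0.png",d[n]["color"][:,:,::-1])
pickle.dump(d,open("d0.pkl","wb"))
s=r.read_state();print(s["time_s"],s["tcp_pos"],s["tool_rot"],s["grip_width"],s["ft_force"])
E
```

```text
pics
0.15 [ 160.54774591 -603.85446333  236.18396297] [-3.11425466e+00 -4.06786703e-01 -6.81497006e-06] 94.97091571042425 [ 0.11194682  0.39228745 -0.02237796]
```

View pics/scene0.png

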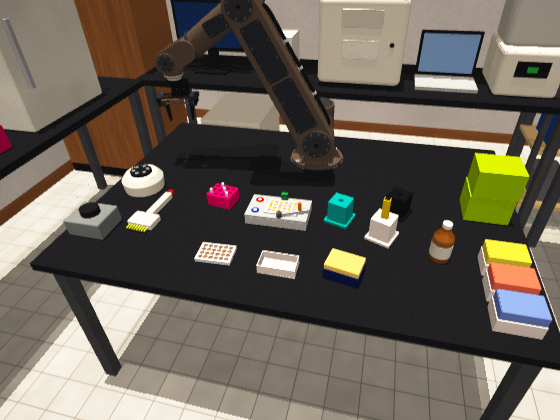

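View pics/side0.png

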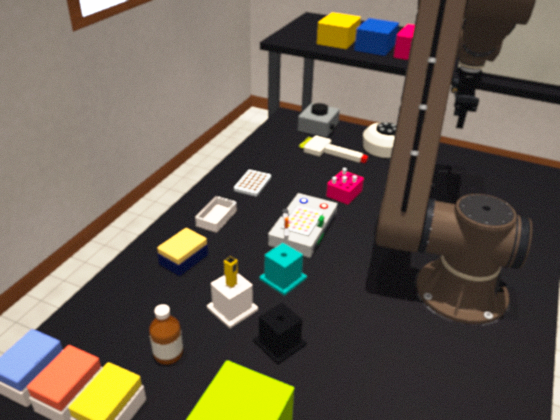

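The scene view shows the block at about (280,210), with the red ring at (260,199), the blue ring at (255,210), the green catch at (285,195) and the orange knob at (300,207). The white stand and yellow probe are at about (384,215). In the side view the probe is at (231,270), the red ring at (323,206), the blue ring at (304,201), the green catch at (321,220) and the knob at (286,225).

```bash
cat > h.py <<'E'
import numpy as np,cv2
def P(im): return np.array(im["camera_matrix"]),cv2.Rodrigues(np.array(im["rvec"],float))[0],np.array(im["tvec"],float).ravel()
def ray(im,px):
    K,R,t=P(im); return -R.T@t, R.T@np.linalg.solve(K,[px[0],px[1],1])
def plane(im,px,z):
    c,d=ray(im,px); return c+d*(z-c[2])/d[2]
def tri(a,pa,b,pb):
    Ms=[]
    for im in(a,b):
        K,R,t=P(im);Ms.append(K@np.c_[R,t])
    X=cv2.triangulatePoints(Ms[0],Ms[1],np.float64(pa),np.float64(pb)).ravel();return X[:3]/X[3]
def blobs(im,lo,hi,box,amin=4):
    """HSV mask inside box x0,y0,x1,y1 -> (area,cx,cy,x,y,w,h) largest first"""
    m=cv2.inRange(cv2.cvtColor(im["color"],cv2.COLOR_RGB2HSV),lo,hi)
    k=np.zeros_like(m);x0,y0,x1,y1=box;k[y0:y1,x0:x1]=255
    n,_,s,c=cv2.connectedComponentsWithStats(m&k)
    return sorted([(int(s[i,4]),*c[i].round(1).tolist(),*s[i,:4].tolist()) for i in range(1,n) if s[i,4]>=amin],reverse=True)
COL=dict(red=((0,150,90),(5,255,255)),red2=((172,150,90),(179,255,255)),orange=((6,170,120),(18,255,255)),yellow=((20,150,90),(32,255,255)),green=((50,150,40),(75,255,255)),blue=((105,150,60),(125,255,255)))
E
python3 - <<'E'
import pickle;from h import *
d=pickle.load(open("d0.pkl","rb"))
for n,box in(("scene",(240,180,410,235)),("side",(200,185,350,320))):
    print(n,P(d[n])[0][0,0],"cam",ray(d[n],(280,210))[0].round())
    for c in COL: print(c,blobs(d[n],*COL[c],box)[:3])
for n,box in(("scene",(235,180,420,255)),("side",(200,180,350,325))):
    x0,y0,x1,y1=box;c=d[n]["color"][y0:y1,x0:x1]
    f=4
    cv2.imwrite(f"pics/{n}crop.png",cv2.resize(c,None,fx=f,fy=f,interpolation=cv2.INTER_CUBIC)[:,:,::-1])
E
```

```text
scene 393.47153030416854 cam [1689.  284.  959.]
red [(15, 259.8, 199.3, 256, 197, 8, 5)]
red2 []
orange [(25, 299.1, 206.0, 298, 202, 3, 9)]
yellow [(157, 385.6, 207.6, 381, 196, 11, 23), (4, 288.5, 208.5, 288, 208, 2, 2)]
green [(44, 284.1, 195.2, 281, 192, 7, 8)]
blue [(13, 255.2, 209.9, 251, 208, 8, 4)]
side 541.4954124935884 cam [  22. 1213. 1049.]
red [(5, 320.8, 206.2, 320, 205, 3, 3)]
red2 [(6, 326.2, 193.5, 326, 191, 2, 6)]
orange [(28, 286.1, 222.4, 285, 218, 4, 10)]
yellow [(303, 230.2, 271.0, 223, 256, 15, 31), (38, 202.6, 240.8, 200, 234, 7, 14)]
green [(30, 320.6, 220.3, 319, 216, 4, 10), (17, 320.4, 238.7, 318, 234, 6, 10)]
blue []
```

View pics/scenecrop.png

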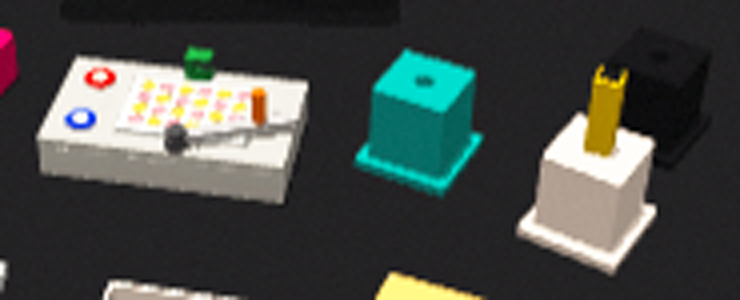

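View pics/sidecrop.png

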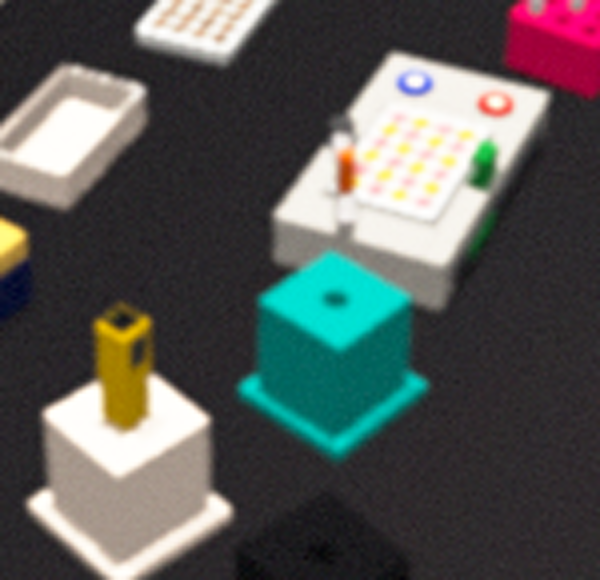

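The crops show the bar open with its knob at scene (299.5,206) and side (286.5,222.5). The pivot is at scene (278.8,214). The probe's handle top is at scene (387.5,198) and side (230.7,259.5).

```bash
python3 - <<'E'
import pickle;from h import *
d=pickle.load(open("d0.pkl","rb"));a,b=d["scene"],d["side"]
for n,pa,pb,z in(("red",(260,199.2),(324,206),49),("blue",(255.2,209.8),(303.8,200.5),49),("knob",(299.3,206.1),(286.3,222.4),79),("green",(284.3,195.3),(320.6,220.3),65),("probe",(385.5,207.6),(230.3,271),130),("ptop",(387.5,198.2),(230.7,259.5),170)):
    print(n,tri(a,pa,b,pb).round(1),plane(a,pa,z).round(1),plane(b,pb,z).round(1))
# stand top corners px crop
for n,im,o,c in(("scene",a,(235,180),[(580,113),(655,143),(618,185),(542,153)]),("side",b,(200,180),[(148,372),(212,415),(120,475),(42,415)])):
    q=np.array([plane(im,(o[0]+x/4,o[1]+y/4),90)[:2] for x,y in c]);print(n,q.round(),q.mean(0).round(1))
rd=(plane(a,(260,199.2),49)+plane(b,(324,206),49))/2;bl=(plane(a,(255.2,209.8),49)+plane(b,(303.8,200.5),49))/2
v=bl-rd;yaw=np.arctan2(v[1],v[0]);print(np.degrees(yaw),np.linalg.norm(v))
R=np.array([[np.cos(yaw),-np.sin(yaw)],[np.sin(yaw),np.cos(yaw)]])
org=(rd[:2]+bl[:2])/2-R@[0,-100];print("org",org)
k=(plane(a,(299.3,206.1),79)+plane(b,(286.3,222.4),79))/2
print("knob in block",R.T@(k[:2]-org),"green",R.T@(tri(a,(284.3,195.3),b,(320.6,220.3))[:2]-org))
E
```

```text
red [ 467.7 -144.4   48.2] [ 469.7 -143.3   49. ] [ 467.3 -143.9   49. ]
blue [ 537.9 -143.2   47.9] [ 541.6 -140.9   49. ] [ 537.4 -143.3   49. ]
knob [523.3  29.1  80.7] [521.5  29.   79. ] [524.2  26.7  79. ]
green [443.  -49.1  63.4] [444.8 -48.8  65. ] [442.3 -46.9  65. ]
probe [538.3 340.1 133.6] [533.4 340.4 130. ] [540.3 336.7 130. ]
ptop [535.6 341.1 172.8] [532.6 341.9 170. ] [537.2 337.7 170. ]
scene [[486. 324.]
 [517. 391.]
 [584. 361.]
 [553. 294.]] [535.1 342.6]
side [[543. 298.]
 [488. 315.]
 [514. 388.]
 [585. 363.]] [532.5 340.8]
1.2412471600240957 70.95649952442251
org [501.84787342 -42.87058484]
knob in block [22.50658743 70.25416157] green [-58.95786937  -4.99519258]
```

```bash
python3 -m handwheel '[[2,3.5,0,0,0,5.7],[2,3.5,0,0,0,5.7],[2,3.5,0,0,0,5.7],[2,3.5,0,0,0,5.7],[2,3.5,0,0,0,5.7],[2,3.5,0,0,0,5.7],[2,3.5,0,0,0,5.7],[2,3.5,0,0,0,5.7],[2,3.5,0,0,0,5.7]]' -0.1; python3 -m handwheel '[[2,3.5,0,0,0,5.7],[2,3.5,0,0,0,5.7],[2,3.5,0,0,0,5.7],[2,3.5,0,0,0,5.7],[2,3.5,0,0,0,5.7],[2,3.5,0,0,0,5.7],[2,3.5,0,0,0,5.7],[2,3.5,0,0,0,5.7],[2,3.5,0,0,0,5.7],[0,0,0,0,0,0]]'
cat > look.py <<'E'
import sys,pickle;from workcell import r,eyes;from h import *
n,name=sys.argv[1:3]
im=eyes.get_image(n);pickle.dump(im,open(name+".pkl","wb"));cv2.imwrite(f"pics/{name}.png",im["color"][:,:,::-1])
s=r.read_state();R=cv2.Rodrigues(np.array(s["tool_rot"]))[0]
print(round(s["time_s"],2),np.round(s["tcp_pos"],1),"closing line deg",np.degrees(np.arctan2(R[1,1],R[0,1])).round(1),"z",R[:,2].round(3),"gw",round(s["grip_width"],1),"F",np.round(s["ft_force"],2))
E
python3 look.py wrist w1
```

```text
time_s: 0.9
tcp_pos: [341.0, -287.2, 236.7]
tool_rot: [2.628, 1.721, 0.0]
ft_force: [0.7, -0.4, 1.0]
grip_width: 43.9
grip_force: 0.0
time_s: 1.73
tcp_pos: [522.8, 30.8, 236.4]
tool_rot: [1.616, 2.693, 0.002]
ft_force: [-0.9, 0.5, 0.1]
grip_width: 42.7
grip_force: 0.0
1.78 [521.4  28.7 236.2] closing line deg 27.8 z [-0.  0. -1.] gw 42.9 F [ 0.19  0.31 -0.48]
```

View pics/w1.png

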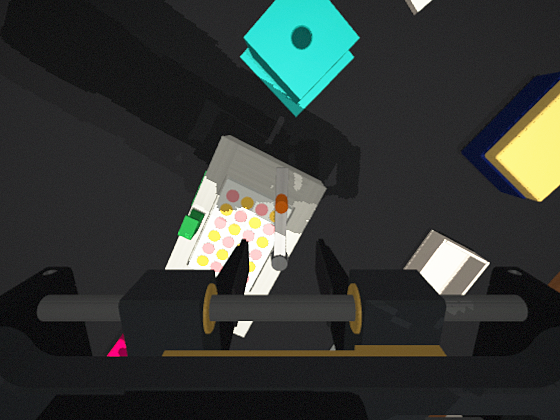

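The wrist view shows the knob at (281,204), centred between the fingers, and the bar pivot disc at (280,263). The green catch is at (189,224).

```bash
python3 - <<'E'
import pickle;from h import *
w=pickle.load(open("w1.pkl","rb"))
B=blobs(w,(5,150,80),(18,255,255),(260,180,300,225));print(B[:2])
G=blobs(w,*COL["green"],(170,200,215,245))[:1];print(G)
for z in(79,90):print("knob",plane(w,B[0][1:3],z).round(1))
for z in(62,70):print("pivot",plane(w,(280,263),z).round(1))
print("catch",plane(w,G[0][1:3],70).round(1))
E
```

```text
[(199, 281.1, 203.5, 275, 194, 13, 20)]
[(443, 190.3, 224.3, 178, 210, 26, 30)]
knob [523.3  27.5  79. ]
knob [521.9  30.2  90. ]
pivot [559.9 -44.3  62. ]
pivot [558.  -40.6  70. ]
catch [444.2 -45.6  70. ]
```

```bash
python3 -m handwheel '[[0.05,0,-3.6,0,0,0],[0.05,0,-3.6,0,0,0],[0,0,-3.6,0,0,0],[0,0,-2.5,0,0,0],[0,0,-1.2,0,0,0],[0,0,0,0,0,0]]' && python3 -m handwheel '[[0,0,0,0,0,0],[0,0,0,0,0,0],[0,0,0,0,0,0],[0,0,0,0,0,0]]' -0.5
```

```text
time_s: 2.28
tcp_pos: [520.0, 25.1, 89.2]
tool_rot: [-1.63, -2.68, 0.004]
ft_force: [-0.5, -0.5, 0.9]
grip_width: 42.8
grip_force: 0.0
time_s: 2.62
tcp_pos: [522.0, 25.8, 92.8]
tool_rot: [1.63, 2.684, 0.001]
ft_force: [0.3, -0.3, 0.4]
grip_width: 25.5
grip_force: 0.0
```

```bash
python3 -m handwheel '[[-0.5,-0.1,0,0,0,5],[-0.57,-0.3,0,0,0,5],[-0.54,-0.44,0,0,0,5],[-0.49,-0.49,0,0,0,5],[-0.45,-0.53,0,0,0,5],[-0.41,-0.56,0,0,0,5],[-0.35,-0.6,0,0,0,5],[-0.3,-0.62,0,0,0,5],[-0.24,-0.65,0,0,0,5],[-0.19,-0.67,0,0,0,5],[-0.12,-0.68,0,0,0,5],[-0.07,-0.69,0,0,0,5]]'; python3 look.py wrist w2
```

```text
time_s: 3.62
tcp_pos: [479.1, -37.5, 92.4]
tool_rot: [0.062, 3.14, 0.0]
ft_force: [-1.4, 1.1, 0.7]
grip_width: 23.6
grip_force: 0.6
3.67 [479.3 -38.4  92.4] closing line deg 88.1 z [ 0.001 -0.    -1.   ] gw 23.8 F [ 0.66 -1.21 -0.44]
```

View pics/w2.png

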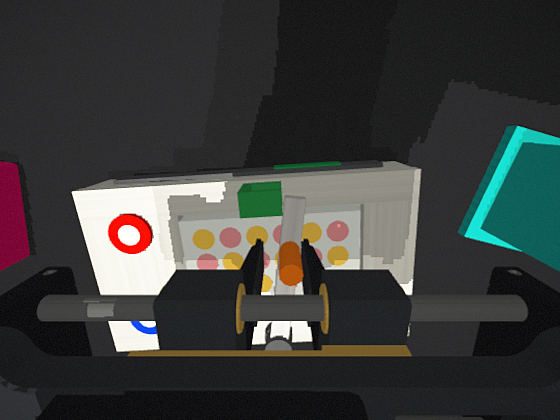

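The bar is nearly home. Its free end is at (293,198), just right of the catch at (260,198), so I keep pushing towards -y.

```bash
python3 -m handwheel '[[0,-0.4,0,0,0,2],[0,-0.4,0,0,0,1],[0,-0.3,0,0,0,0],[0,-0.2,0,0,0,0],[0,0,0,0,0,0]]';python3 -m handwheel '[[0,-0.1,0,0,0,0],[0,-0.1,0,0,0,0],[0,0,0,0,0,0]]';python3 -m handwheel '[[0,-0.1,0,0,0,0],[0,-0.1,0,0,0,0],[0,0,0,0,0,0]]'
```

```text
time_s: 4.08
tcp_pos: [479.4, -50.4, 92.0]
tool_rot: [-0.01, 3.141, 0.0]
ft_force: [0.4, -0.1, 0.1]
grip_width: 23.8
grip_force: 0.0
time_s: 4.33
tcp_pos: [479.4, -51.0, 91.9]
tool_rot: [-0.011, 3.141, 0.003]
ft_force: [1.8, 15.0, 2.7]
grip_width: 24.0
grip_force: 7.5
time_s: 4.58
tcp_pos: [479.3, -51.5, 91.8]
tool_rot: [0.01, -3.142, -0.006]
ft_force: [4.4, 31.4, 4.1]
grip_width: 24.1
grip_force: 15.8
```

```bash
python3 -m handwheel '[[0,0.3,0,0,0,0],[0,0.4,0,0,0,0],[0,0,0,0,0,0],[0,0,1,0,0,0],[0,0,3,0,0,0],[0,0,4,0,0,0],[0,0,4,0,0,0],[0,0,3,0,0,0],[0,0,0,0,0,0]]';python3 look.py wrist w3; python3 look.py scene s3; python3 - <<'E'
import pickle;from h import *
w=pickle.load(open("w3.pkl","rb"))
for B in blobs(w,(5,150,80),(18,255,255),(150,100,450,420))[:3]:print("knob",B,plane(w,B[1:3],79).round(1))
for c in("green","red","blue"):
  for B in blobs(w,*COL[c],(0,0,560,420),60)[:3]:print(c,B,plane(w,B[1:3],49 if c!="green" else 73).round(1))
E
```

```text
time_s: 5.33
tcp_pos: [481.0, -48.0, 247.1]
tool_rot: [-0.013, 3.133, -0.004]
ft_force: [0.0, -0.0, -0.3]
grip_width: 24.1
grip_force: 0.0
5.38 [480.2 -47.8 244.3] closing line deg 90.5 z [ 0.006 -0.002 -1.   ] gw 24.0 F [ 0.09 -0.16 -1.6 ]
5.43 [479.4 -47.6 242.5] closing line deg 90.5 z [ 0.002 -0.001 -1.   ] gw 23.6 F [-0.26 -0.58 -0.56]
knob (186, 284.5, 195.5, 279, 186, 12, 19) [478.7 -46.   79. ]
green (351, 281.4, 161.5, 270, 154, 23, 16) [441.7 -49.8  73. ]
green (81, 307.3, 145.3, 288, 144, 40, 3) [424.  -21.9  73. ]
red (319, 202.4, 179.8, 190, 169, 25, 23) [ 467.8 -145.1   49. ]
blue (270, 207.7, 233.1, 196, 223, 24, 22) [ 536.9 -143.4   49. ]
blue (62, 431.9, 346.4, 426, 339, 13, 17) [711.6 171.6  49. ]
```

View pics/w3.png

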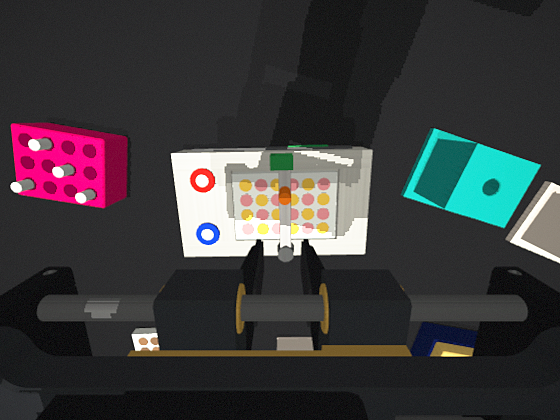

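The bar now lies straight along -x with its end under the green catch, with the knob at (284,195). The red ring is at (202,180), which gives world (468,-144.5). Next is the probe.

```bash
python3 -m handwheel '[[0.47,3.24,0.5,0,0,-2],[0.47,3.24,0.5,0,0,-2],[0.47,3.24,0.5,0,0,-2],[0.47,3.24,0.5,0,0,-2],[0.47,3.24,0.5,0,0,-2],[0.47,3.24,0.5,0,0,-2],[0.47,3.24,0.5,0,0,-2],[0.47,3.24,0.5,0,0,-2],[0.47,3.24,0.5,0,0,-2],[0.47,3.24,0.5,0,0,-2],[0.47,3.24,0.5,0,0,-2],[0.47,3.24,0.5,0,0,-2]]' 0.4 ; python3 -m handwheel '[[0,0,0,0,0,0],[0,0,0,0,0,0]]'; python3 look.py wrist w4;python3 - <<'E'
import pickle;from h import *
w=pickle.load(open("w4.pkl","rb"))
for B in blobs(w,*COL["yellow"],(150,50,450,330),60)[:3]:print(B,plane(w,B[1:3],170).round(1))
E
```

```text
time_s: 6.43
tcp_pos: [535.5, 342.9, 299.7]
tool_rot: [-0.643, -3.073, 0.003]
ft_force: [0.5, 0.3, 0.1]
grip_width: 66.8
grip_force: 0.0
time_s: 6.6
tcp_pos: [535.3, 342.5, 299.2]
tool_rot: [-0.637, -3.074, 0.003]
ft_force: [-0.0, -1.0, -0.1]
grip_width: 66.8
grip_force: 0.0
6.65 [535.3 341.4 299.5] closing line deg 66.6 z [-0.003 -0.002 -1.   ] gw 66.3 F [-0.29  0.25 -0.29]
(477, 281.0, 199.7, 269, 182, 26, 41) [526.2 344.4 170. ]
(385, 169.2, 307.1, 162, 284, 20, 46) [590.  181.6 170. ]
(380, 394.5, 307.3, 383, 284, 20, 46) [688.9 410.8 170. ]
```

View pics/w4.png

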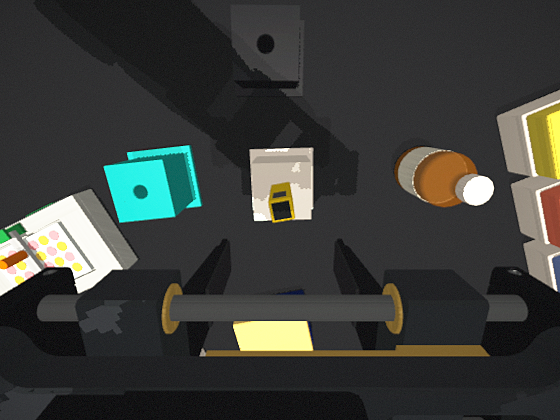

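The probe handle's top face is at about (282,211) in the wrist view, turned a few degrees against the stand. I'll measure its yaw from the mask edges.

```bash
python3 - <<'E'
import pickle;from h import *
w=pickle.load(open("w4.pkl","rb"))
m=cv2.inRange(cv2.cvtColor(w["color"],cv2.COLOR_RGB2HSV),(18,110,40),(35,255,255))[178:228,262:302]
print("\n".join("%d "%(178+i)+"".join("#" if v else "." for v in row) for i,row in enumerate(m)))
E
```

```text
178 ........................................
179 ........................................
180 ........................................
181 ........................................
182 ........................###.............
183 ...................#########............
184 ............################............
185 ..........##################............
186 .........###################............
187 .........###################............
188 .........####################...........
189 .........####################...........
190 .........####################...........
191 ........##############..#####...........
192 ........########........#####...........
193 ........####............#####...........
194 ........###.............######..........
195 ........###.............######..........
196 ........###........###########..........
197 .......####....###############..........
198 .......#######################..........
199 .......########################.........
200 .......########################.........
201 .......##################..####.........
202 ......##########
[... 449 characters left out ...]
.............####........
213 .........###.................###........
214 .........###.................####.......
215 .........###.................####.......
216 .........###.................####.......
217 .........###................#####.......
218 ..........###.........###########.......
219 ..........###...##############..........
220 ..........##################............
221 ..........############..................
222 ..........######........................
223 ........................................
224 ........................................
225 ........................................
226 ........................................
227 ........................................
```

```bash
python3 - <<'E'
import pickle;from h import *
w=pickle.load(open("w4.pkl","rb"))
q=np.array([plane(w,p,170)[:2] for p in((268.3,202),(292.3,198.5),(295,218),(272,222.5))]);print(q.round(1),q.mean(0).round(1))
for i in range(4):
    v=q[(i+1)%4]-q[i];print(np.linalg.norm(v).round(1),np.degrees(np.arctan2(v[1],v[0])).round(1))
E
```

```text
[[523.4 332. ]
 [529.5 355.1]
 [549.2 349.8]
 [544.4 326.6]] [536.6 340.9]
23.9 75.2
20.4 -15.2
23.6 -101.7
21.7 165.7
```

```bash
python3 -m handwheel '[[0.06,-0.02,-2.5,0,0,4.8],[0.06,-0.02,-2.5,0,0,4.8],[0,0,-2.5,0,0,0],[0,0,-2.5,0,0,0],[0,0,-2.5,0,0,0],[0,0,-2,0,0,0],[0,0,-1.3,0,0,0],[0,0,-0.6,0,0,0],[0,0,0,0,0,0],[0,0,0,0,0,0]]'; python3 look.py side g1; python3 -m handwheel '[[0,0,0,0,0,0],[0,0,0,0,0,0],[0,0,0,0,0,0],[0,0,0,0,0,0],[0,0,0,0,0,0],[0,0,0,0,0,0]]' -1; python3 look.py wrist w5
```

```text
time_s: 7.48
tcp_pos: [537.1, 340.4, 137.8]
tool_rot: [-0.382, -3.118, 0.0]
ft_force: [0.2, -0.3, 0.1]
grip_width: 66.6
grip_force: 0.0
7.53 [537.3 340.7 138.4] closing line deg 76.1 z [ 0.001  0.    -1.   ] gw 66.4 F [ 0.28 -0.78  0.01]
time_s: 8.03
tcp_pos: [536.9, 341.1, 137.7]
tool_rot: [0.38, 3.118, 0.0]
ft_force: [0.1, -0.1, -0.9]
grip_width: 32.1
grip_force: 0.0
8.08 [536.9 341.1 137.7] closing line deg 76.1 z [ 0.  0. -1.] gw 28.0 F [ 0.2  -0.28 -0.21]
```

```bash
python3 -m handwheel '[[0,0,0,0,0,0],[0,0,0,0,0,0],[0,0,0,0,0,0],[0,0,0,0,0,0]]'; python3 -m handwheel '[[0,0,0.5,0,0,0],[0,0,1,0,0,0],[0,0,1,0,0,0],[0,0,1,0,0,0],[0,0,0,0,0,0]]'
```

```text
time_s: 8.42
tcp_pos: [536.9, 341.1, 137.7]
tool_rot: [0.381, 3.118, 0.0]
ft_force: [-0.2, 0.1, -0.1]
grip_width: 24.3
grip_force: 30.0
time_s: 8.83
tcp_pos: [537.7, 341.5, 175.6]
tool_rot: [0.38, 3.115, 0.004]
ft_force: [-0.1, 0.3, 0.2]
grip_width: 23.7
grip_force: 30.0
```

```bash
python3 -m handwheel '[[0,0,1.5,0,0,0],[0,0,2.5,0,0,0],[0,0,2.5,0,0,0],[0,0,2.5,0,0,0],[0,0,1,0,0,0],[-0.15,-1,0,0,0,0],[-0.3,-2,0,0,0,0],[-0.43,-3,0,0,0,0],[-0.43,-3,0,0,0,0],[-0.43,-3,0,0,0,0],[-0.43,-3,0,0,0,0],[-0.43,-3,0,0,0,0]]'; python3 -m handwheel '[[-0.43,-3,0,0,0,0],[-0.43,-3,0,0,0,0],[-0.43,-3,0,0,0,0],[-0.43,-3,0,0,0,0],[-0.43,-3,0,0,0,0],[-0.43,-3,0,0,0,0],[-0.43,-3,0,0,0,0],[-0.43,-3,0,0,0,0],[-0.43,-3,0,0,0,0],[-0.3,-2,0,0,0,0],[-0.2,-1.5,0,0,0,0]]'; python3 -m handwheel '[[0,0,0,0,0,0],[0,0,0,0,0,0],[0,0,0,0,0,0]]';python3 look.py scene s6;python3 look.py side d6;python3 look.py wrist w6; python3 - <<'E'
import cv2,numpy as np
a=cv2.imread("pics/s6.png")[130:230,220:320];b=cv2.imread("pics/d6.png")[130:230,270:370]
cv2.imwrite("pics/c6.png",np.hstack([cv2.resize(x,(400,400),interpolation=cv2.INTER_CUBIC) for x in(a,b)]))
E
```

```text
time_s: 9.83
tcp_pos: [509.6, 159.1, 271.0]
tool_rot: [-0.38, -3.116, 0.001]
ft_force: [1.2, 0.1, -1.1]
grip_width: 23.9
grip_force: 30.0
time_s: 10.75
tcp_pos: [465.6, -145.8, 271.1]
tool_rot: [-0.383, -3.116, -0.001]
ft_force: [-0.1, -0.3, -1.5]
grip_width: 23.6
grip_force: 30.0
time_s: 11.0
tcp_pos: [466.7, -143.4, 271.8]
tool_rot: [-0.381, -3.117, -0.001]
ft_force: [-0.9, -0.6, -1.0]
grip_width: 23.8
grip_force: 30.0
11.05 [ 466.9 -143.2  272.1] closing line deg 76.1 z [-0.001  0.001 -1.   ] gw 24.0 F [-0.46  0.18 -1.23]
11.1 [ 467.  -143.1  272.3] closing line deg 76.1 z [-0.001  0.    -1.   ] gw 23.8 F [-0.08 -0.29 -0.02]
11.15 [ 467.1 -143.1  272.4] closing line deg 76.2 z [-0.  0. -1.] gw 23.7 F [ 0.75  0.05 -0.76]
```

View pics/c6.png

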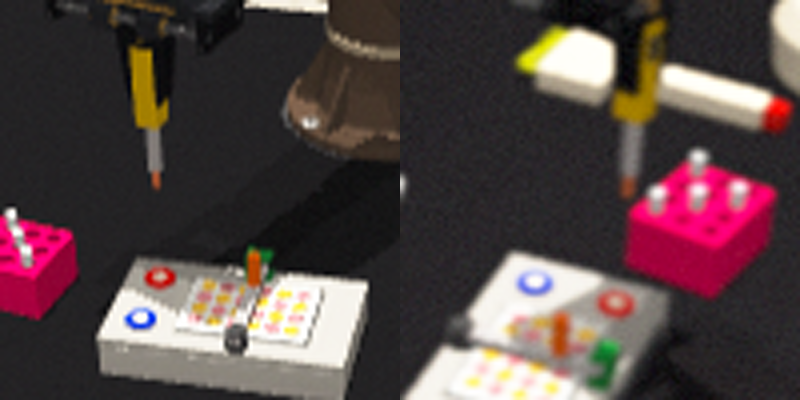

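The tip end is at scene (258.7,176.7) and side (327,178.5). The red ring is at scene (259.8,199) and side (324,206). The bar is closed and the probe is upright.

```bash
python3 - <<'E'
import pickle;from h import *
a=pickle.load(open("s6.pkl","rb"));b=pickle.load(open("d6.pkl","rb"))
print(tri(a,(258.8,176.7),b,(327,178.5)).round(1),tri(a,(259.8,199.1),b,(324,206)).round(1))
for im,bx in((a,(250,165,268,178)),(b,(320,165,335,182))):
    print(blobs(im,(3,90,60),(17,255,255),bx,3)[:2])
E
```

```text
[ 465.5 -143.5  153.5] [ 467.7 -145.    48.1]
[(9, 258.6, 174.8, 258, 173, 2, 5)]
[(23, 326.4, 176.4, 325, 174, 4, 6)]
```

```bash
python3 -m handwheel '[[0.08,-0.08,-1.5,0,0,0],[0.08,-0.08,-2,0,0,0],[0,0,-2,0,0,0],[0,0,-1.6,0,0,0],[0,0,-1.2,0,0,0],[0,0,-0.7,0,0,0],[0,0,-0.3,0,0,0],[0,0,0,0,0,0],[0,0,0,0,0,0],[0,0,0,0,0,0]]';python3 look.py scene s7;python3 look.py side d7;python3 look.py wrist w7; python3 - <<'E'
import cv2,numpy as np
a=cv2.imread("pics/s7.png")[170:220,235:285];b=cv2.imread("pics/d7.png")[175:225,300:350]
cv2.imwrite("pics/c7.png",np.hstack([cv2.resize(x,(400,400),interpolation=cv2.INTER_CUBIC) for x in(a,b)]))
E
```

```text
time_s: 11.98
tcp_pos: [469.1, -145.6, 180.4]
tool_rot: [0.38, 3.117, -0.0]
ft_force: [0.0, 0.1, -1.0]
grip_width: 23.7
grip_force: 30.0
12.03 [ 469.1 -145.6  180.3] closing line deg 76.1 z [ 0.001 -0.    -1.   ] gw 23.9 F [ 0.25 -0.37 -1.42]
12.08 [ 469.  -145.6  180.3] closing line deg 76.1 z [ 0.001 -0.    -1.   ] gw 23.9 F [ 0.34 -0.43 -0.46]
12.13 [ 468.9 -145.6  180.2] closing line deg 76.1 z [ 0.001 -0.    -1.   ] gw 23.6 F [ 0.05  0.36 -0.86]
```

View pics/c7.png

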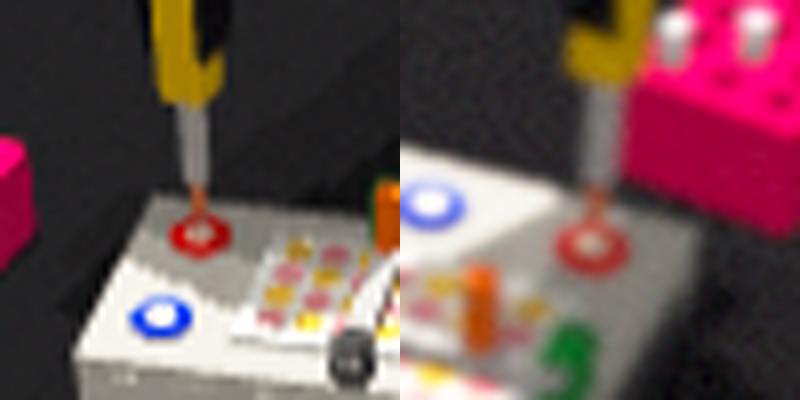

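The tip hangs just above the ring's white centre in both views (scene crop (199,215) over (200,235), side crop (596,215) over (592,245)). I lower it in small steps and average the force.

```bash
cat > f.py <<'E'
from workcell import r,eyes
import numpy as np
F=[];Z=[]
for i in range(6):
    eyes.get_image("wrist");s=r.read_state();F.append(s["ft_force"]);Z.append(s["tcp_pos"])
print(round(s["time_s"],2),"F",np.mean(F,0).round(2),"std",np.std(F,0).round(2),"tcp",np.mean(Z,0).round(2))
E
python3 f.py; python3 -m handwheel '[[0,0,-0.4,0,0,0],[0,0,-0.4,0,0,0],[0,0,0,0,0,0],[0,0,0,0,0,0]]'|head -2;python3 f.py;python3 -m handwheel '[[0,0,-0.2,0,0,0],[0,0,-0.2,0,0,0],[0,0,0,0,0,0],[0,0,0,0,0,0]]'|head -2;python3 f.py
```

```text
12.43 F [ 0.07 -0.06 -0.54] std [0.33 0.48 0.43] tcp [ 468.83 -145.58  179.89]
time_s: 12.77
tcp_pos: [468.6, -145.5, 171.3]
13.07 F [ 0.13  0.16 -0.93] std [0.42 0.34 0.39] tcp [ 468.81 -145.55  171.65]
time_s: 13.4
tcp_pos: [468.8, -145.5, 167.6]
13.7 F [ 0.2   0.01 -0.08] std [0.42 0.32 0.41] tcp [ 468.82 -145.56  167.7 ]
```

```bash
python3 -m handwheel '[[0,0,-0.2,0,0,0],[0,0,-0.2,0,0,0],[0,0,0,0,0,0],[0,0,0,0,0,0],[0,0,0,0,0,0]]'|head -2;python3 f.py;python3 f.py; python3 look.py scene s8; python3 look.py side d8
```

```text
time_s: 14.12
tcp_pos: [468.8, -145.5, 163.7]
14.42 F [ 0.18 -0.39  1.32] std [0.36 0.16 0.43] tcp [ 468.82 -145.56  163.73]
14.72 F [-0.1  -0.03  1.3 ] std [0.29 0.33 0.45] tcp [ 468.81 -145.55  163.69]
14.77 [ 468.8 -145.5  163.7] closing line deg 76.1 z [ 0.  0. -1.] gw 24.0 F [ 0.77 -0.73  1.06]
14.82 [ 468.8 -145.6  163.7] closing line deg 76.1 z [ 0.  0. -1.] gw 24.0 F [ 0.28 -0.34  1.43]
```

```bash
python3 -c "
from workcell import ticket
print(ticket.job_done())"
```

```text
the job is handed in; nothing more can be done
None
```

The bar is closed against its hard stop in the green catch, and the probe is held upright and still in the red ring, pressed at about 2.2 N (roughly 5.5 mm of tip travel); I handed the job in at 14.8 s, with no verdict returned.

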